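Put the truck's battery pack on charge

ROBOT

A 7-joint arm with a two-finger parallel gripper is mounted at the origin on the work surface. World frame = base frame: x ahead of the robot, y to its left, z up, the work surface at z = 0. Lengths are in m, angles in rad, forces in N, time in s.
With the tool pointing down it reaches from about 0.4 to 0.875 m from the base axis. Payload 19.3 kg.
Tool frame: the origin (TCP) lies at the very end of the fingers, on their centre line; the grasp point (between the pads) lies 19 mm behind it; z points along the fingers, y is the line along which they close (so a half turn about z gives the same grasp; the last joint's range is limited). The gripper opens to 85 mm and grips with 20 to 120 N. Pads are 22 mm wide; open, the fingers measure 114 mm over their backs; the gripper's body (76 mm by 85 mm) begins 54 mm behind the grasp point. The pads swing forward as they close: fully open they stand 13 mm farther back than shut.
Start: joints at [1.046, 0.521, -0.036, 1.599, 0.021, 1.021, -0.113], TCP at [0.275, -0.561, 0.231] pointing down, gripper open.
Joint ranges: [-2.91, 2.91], [-0.3, 2.13], [-1.5, 1.42], [0.17, 2.43], [-1.26, 4.41], [0.16, 1.93], [-2.52, 2.52]. Speed limits (rad/s): [1.89, 1.89, 2.39, 2.39, 3.01, 3.01, 3.01].

INTERFACE

Orientations are given as [roll, pitch, yaw] about the fixed x, y, z axes, in that order (R = Rz(yaw) Ry(pitch) Rx(roll)).
In Python, from workcell import bot gives the robot as it stands.
- The arm moves only by the tool jog_arm, never from a script. Its argument "motion" is a list of rows, each a list of 5 numbers: the shift along the tool's x, y, z scaled (see below), then the turn about the tool's z scaled (see below), then the opening, from 0 (shut) to 1 (fully open). A call has 1 to 12 rows; each row shifts and turns the commanded pose from where the row before left it, along the tool's axes as they then stand; what a row does not reach is not made up. The controller multiplies each number of a shift by 30 mm and each number of a turn by 0.08 rad. A row lasts 1/10 s, in which the tool goes at most 50 mm and 8.59 degrees, less where a joint would pass 70% of its speed; a pose out of reach is approached as far as the arm can. A call with a number of a shift or a turn outside -1 to 1 is refused whole. A call with a gripper value outside its range is refused whole. The fingers move at their own pace and stop on an object; "newtons" is the grip in N (left out, the last holds). Time passes only in rows, so rows that do not move let the fingers close. It gives the time, the measured TCP pose, the force, the opening and the grip force at its end, in the units of the state.
- bot.observe(): the state, without advancing time (a new reading comes with each control period).
- bot.grab_frame(name): name is "scene" or "top" or "wrist"; returns a dict with "pixels" (400x640x3 uint8, red, green, blue), "fovy" (degrees; the focal length in pixels is half the picture's height over the tangent of half this angle, whatever the lens; pixels are square), "cx", "cy" (the principal point, pixels), "k1" (the pictures are not rectified: a ray, as slopes to the right and down, at radius r is drawn at 1 + k1 r^2 times it, then the intrinsics apply), "rvec" (rotation vector, rad) and "tvec" (3), from world to camera coordinates, as OpenCV has them; the wrist camera has in their place "mount" (4x4, takes a point from camera to tool coordinates, whose origin is the TCP and whose axes are the flange's). Camera axes: x right, y down, z forward; pixel columns grow to the right and rows downward; lengths in m; the calibration is good to about 2 mm. A picture is of the moment at which its call begins: read the wrist's pose just before it. There is no depth.
- bot.job_done(): hands the job in; it is judged then, once.
The state is a dict: "clock": time; "qpos": joint angles; "qd": joint speeds; "joint_efforts": joint torques, N m; "position": TCP position; "tool_rot": TCP orientation; "force": force on the tool from outside, world axes, zero at the start; "moment": the same for the moment, N m; "grip_width": finger opening in m; "finger_force": force on a finger pad.
Only numpy, scipy, OpenCV 4.12 (cv2) and the standard library are available. Lean on these libraries where they do the work, as an engineer would, in place of code of your own. Each camera call takes 0.05 s, during which the arm holds its last target. There are 200 camera calls.

TASK

Put the model truck's blue battery pack on charge. First wind the charger's blank rate knob back to its anticlockwise end stop; with it there, lay the pack in the charger's bay with its keyed nose in the slot and shuffle it until it drops fully home and flat; then turn the knob up, clockwise, exactly three clicks from the stop. Let the pack drop in of itself, do not force or throw it down, and leave everything else on the desk where it stands.

Things in the scene. Friction and masses are not known exactly. Their poses are not given: they have to be found in the camera images.
- pack: Blue hard-case battery pack, black end caps, lying flat, 0.3-0.55 kg. Body 110 (its x) x 46 (y) x 48 mm high; origin: centre of the body's underside, z up. A black keyed nose 24 mm wide, 30 mm high sticks out of its +x end from x = 55 to 71 mm, its middle 6.5 mm to the +y side of the centre line, undersides level. Gripped across its 46 mm width.
- charger: Grey charging dock fixed on the desk, 160 (x) x 210 (y) x 50 mm high, flat on top; origin at the centre of its underside. The bay, outlined in orange, is sunk in its top centred at x = -10, y = +55 mm; the knob stands on top, its axis at x = 0, y = -55 mm.
- bay (a point): Centre of the floor of the bay's wide part, 34 mm above the desk, axes as the charger's: the pack's origin lies here when home, axes alike (it goes in one way round only). Bay: square-edged pocket 16 mm deep, wide part 113 (x) x 49 mm, plus a nose slot 27 mm wide running 17.5 mm on at the +x end, its middle at y = +6.5 mm. 1.5 mm play each side; the pack then stands 32 mm out of the top.
- rate_knob (a joint): Rate knob's angle, rad: 0 at its anticlockwise end stop, growing clockwise seen from above, to 2.094 at the other stop. Spring detents every 0.419 rad (24 degrees), a click each: one click 0.419, two 0.838, three 1.257. Let go between clicks, it snaps to the nearer. About 0.1 N m turns it over a click. A round black fluted cylinder, 53 mm across, unmarked.
- knob_top (a point): Centre of the knob's top face (plain silver cap), 82 mm above the desk; the knob's plain side runs from 2 to 32 mm above the charger's top. It may be gripped across any diameter; turns with the knob.
- mat: Green cutting mat fixed to the desk, 300 x 320 x 3 mm, origin at the centre of its underside. The pack, wheel, tape and spool lie on it. Beyond mat and charger, about 0.73 m and more ahead of the robot, stands fixed equipment: a red model truck 126 mm high, a lidded box, a tool rack up to 150 mm.
- wheel: Spare truck wheel lying flat, black tyre and yellow rim, 81 mm across and 46 mm high; origin under its centre. Not to be disturbed.
- tape: Yellow tape measure lying flat, 70 x 64 x 41 mm high; origin under its centre. Not to be disturbed.
- solder_spool: Spool of solder standing on its flange, 58 mm across, 50 mm high; origin under its centre. Not to be disturbed.
- thinner_bottle: Upright grey thinner bottle with a red cap, 52 mm across, 118 mm high; origin under its centre. Stands between the mat and the charger. Not to be disturbed.
- paint_jar: Small red paint jar with a white lid, 44 mm across, 52 mm high; origin under its centre. Stands beside the charger on its +y (bay) side. Not to be disturbed.
- screwdriver: Green screwdriver 190 mm long (its own x), lying across the desk just beyond the charger's +x side; origin under its middle, under 35 mm high. Not to be disturbed.
There are look-alikes about, which are no part of the job. Leave any orange or yellow look-alike of the pack alone.

How it is judged:
On the way, in this order (a step that is already met when the one before it is completed fails the run):
1. the rate knob is wound back to its anticlockwise end stop, the pack not yet in the bay (value of joint rate_knob below 0.08 rad and distance between pack and bay above 0.03 m), for 0.2 s.
2. with the knob still at its stop, the pack is fully home in the bay (value of joint rate_knob below 0.12 rad and horizontal distance between pack and bay below 0.005 m and z of pack in the frame of bay below 0.003 m and angle between pack's own z axis and vertical below 0.04 rad), for 0.2 s.
At the end, for the whole second after the job is handed in: The pack rests fully home in the bay: its origin within 5 mm sideways and 3 mm in height of the centre of the bay's floor, level within 0.04 rad, lying along the bay within 0.08 rad, at rest; and the rate knob stands on its third click (between 1.15 and 1.37 rad) (horizontal distance between pack and bay below 0.005 m and z of pack in the frame of bay below 0.003 m and angle between pack's own z axis and vertical below 0.04 rad and angle between the x axis of pack and the x axis of charger, either way round below 0.08 rad and value of joint rate_knob between 1.15 and 1.37 rad and linear speed of pack below 0.02 m/s); the robot touches nothing.
It fails at once if a bystander (wheel, tape, spool, bottle, jar or screwdriver) is shifted by more than 20 mm (distance of any of wheel, tape, solder_spool, thinner_bottle, paint_jar, screwdriver from where it was at the start of the episode above 0.02 m).
It fails at once if the pack is forced or thrown into the charger (more than 80 N between them) (contact force between pack and charger above 80 N).
It also fails if it takes over 67 s, if anything falls off the work surface, if the arm or the gripper's body presses on something with over 40 N, if the wrist force passes 120 N, or if a joint passes its speed limit or range.

## Working session

There is one attempt and no reset: what is moved stays moved. The work goes in short steps, Python scripts to look and compute and a tool call to move; the robot and the scene stay as the last step left them, time stands still between calls to the robot, and variables do not carry over. Pictures are saved under pics/ and viewed, at most 10 in all, crops included, and the job is handed in when it is done.

Besides the shell and the picture viewer there is one more tool, called as a command line: name --pt "numbers of a row" for each row, then --argument value for the rest. jog_arm: Moves the arm, as the interface text tells. Shifts and turns lie within -1 to 1; 1 stands for 30 mm of shift or 0.08 rad of turn. Its arguments: {"type":"object","properties":{"motion":{"type":"array","items":{"type":"array","items":{"type":"number"}}},"newtons":{"type":"number"}},"required":["motion"]}

```bash
ls; mkdir -p pics; python3 - <<'E'
from workcell import bot
import cv2,pickle
s=bot.observe();print({k:s[k] for k in('clock','position','tool_rot','grip_width','force')})
d={}
for n in("scene","top"):
    f=bot.grab_frame(n);d[n]=f
    cv2.imwrite(f'pics/{n}0.png',f['pixels'][:,:,::-1]);print({k:v for k,v in f.items() if k!='pixels'})
pickle.dump(d,open('f0.pkl','wb'))
E
```

```text
pics
{'clock': 0.0, 'position': array([ 0.27433971, -0.5611897 ,  0.23071619]), 'tool_rot': array([-3.14042371e+00,  1.06293422e-04,  4.54752960e-01]), 'grip_width': 0.08574417761763517, 'force': array([-0.05235449,  0.55240259, -0.16797051])}
{'fovy': 52.25767224813367, 'cx': 323.12923164281176, 'cy': 195.88319179491384, 'k1': -0.031480627483592, 'rvec': array([ 0.6749682 ,  2.65893638, -1.07594018]), 'tvec': array([ 0.35180037, -0.21200861,  1.57538035])}
{'fovy': 48.80739553836206, 'cx': 318.6675135838775, 'cy': 199.28241113384956, 'k1': 0.01775486665696137, 'rvec': array([ 2.15927459, -2.146142  ,  0.112691  ]), 'tvec': array([0.16016577, 0.48090759, 1.23959191])}
```

View pics/top0.png

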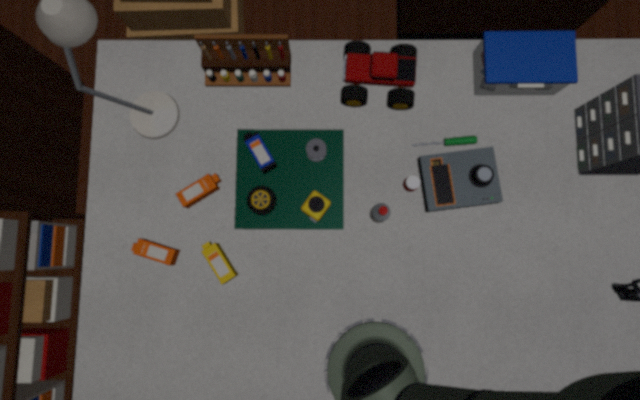

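View pics/scene0.png

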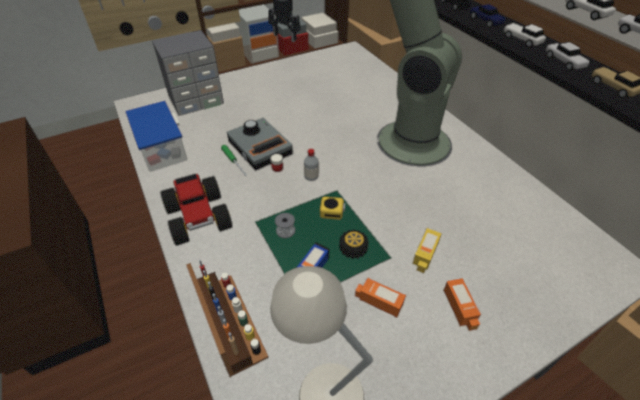

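```bash
cat > h.py <<'E'
import numpy as np,cv2,pickle
from scipy.spatial.transform import Rotation as R
def K(f):
    h=f['pixels'].shape[0];F=h/2/np.tan(np.radians(f['fovy'])/2)
    return np.array([[F,0,f['cx']],[0,F,f['cy']],[0,0,1]])
def pose(f,s=None):  # world->cam R,t
    if 'rvec' in f: return R.from_rotvec(f['rvec']).as_matrix(),np.array(f['tvec'])
    T=np.eye(4);T[:3,:3]=R.from_euler('xyz',s['tool_rot']).as_matrix();T[:3,3]=s['position']
    W=np.linalg.inv(T@np.array(f['mount']));return W[:3,:3],W[:3,3]
def cast(f,uv,z,s=None):
    Rm,t=pose(f,s);uv=np.array(uv,float).reshape(-1,1,2)
    n=cv2.undistortPoints(uv,K(f),np.array([f['k1'],0,0,0,0.])).reshape(-1,2)
    d=np.c_[n,np.ones(len(n))]@Rm;c=-Rm.T@t
    return (c+d*((z-c[2])/d[:,2])[:,None])
def proj(f,P,s=None):
    Rm,t=pose(f,s)
    return cv2.projectPoints(np.array(P,float).reshape(-1,1,3),cv2.Rodrigues(Rm)[0],t,K(f),np.array([f['k1'],0,0,0,0.]))[0].reshape(-1,2)
def masks(f):
    hsv=cv2.cvtColor(f['pixels'],cv2.COLOR_RGB2HSV);return hsv
def biggest(m):
    c,_=cv2.findContours(m.astype(np.uint8),cv2.RETR_EXTERNAL,cv2.CHAIN_APPROX_NONE)
    return max(c,key=cv2.contourArea)
E
python3 - <<'E'
from h import *
d=pickle.load(open('f0.pkl','rb'));f=d['top'];p=f['pixels']
a=cv2.resize(p[125:180,230:290],None,fx=7,fy=7,interpolation=cv2.INTER_CUBIC)
b=cv2.resize(p[130:225,400:510],None,fx=4,fy=4,interpolation=cv2.INTER_CUBIC)
c=np.zeros((385,860,3),np.uint8);c[:,:420]=a;c[:380,420:]=b;
cv2.imwrite('pics/crop.png',cv2.resize(c,(790,354))[:,:,::-1])
h=masks(f);H,S,V=h[...,0],h[...,1],h[...,2]
roi=np.zeros(H.shape,bool);roi[125:180,230:290]=1
m=roi&(H>100)&(H<130)&(S>120)
c=biggest(m);r=cv2.minAreaRect(c);print('pack',r,cast(f,r[0],.051),'\n',cast(f,cv2.boxPoints(r),.051).round(3))
roi[:]=0;roi[140:220,410:510]=1
m=roi&(H>5)&(H<20)&(S>120);ys,xs=np.where(m)
r=cv2.minAreaRect(np.c_[xs,ys].astype(np.float32));print('bay',r,cast(f,r[0],.05),'\n',cast(f,cv2.boxPoints(r),.05).round(3))
for uv,z in(((485,174),.082),((405,186),0.05),((380,212),.118),((316,205),.044),((316,150),.053),((262,200),.049)):print(uv,cast(f,uv,z).round(3))
print(cast(f,[(419,158),(494,148),(502,202),(427,211)],.05).round(3))
E
```

```text
pack ((259.0146789550781, 150.691162109375), (35.15721130371094, 17.149858474731445), 59.03623962402344) [[0.61715943 0.33521961 0.051     ]] 
 [[0.648 0.383 0.051]
 [0.675 0.341 0.051]
 [0.586 0.287 0.051]
 [0.56  0.329 0.051]]
bay ((443.8077087402344, 185.0384521484375), (50.20036315917969, 40.77046203613281), 33.690067291259766) [[ 0.51995364 -0.19102078  0.05      ]] 
 [[ 0.511 -0.1    0.05 ]
 [ 0.609 -0.166  0.05 ]
 [ 0.529 -0.282  0.05 ]
 [ 0.432 -0.215  0.05 ]]
(485, 174) [[ 0.546 -0.296  0.082]]
(405, 186) [[ 0.517 -0.082  0.05 ]]
(380, 212) [[ 0.436 -0.002  0.118]]
(316, 205) [[0.462 0.17  0.044]]
(316, 150) [[0.619 0.171 0.053]]
(262, 200) [[0.475 0.324 0.049]]
[[ 0.598 -0.123  0.05 ]
 [ 0.627 -0.336  0.05 ]
 [ 0.473 -0.352  0.05 ]
 [ 0.446 -0.142  0.05 ]]
```

View pics/crop.png

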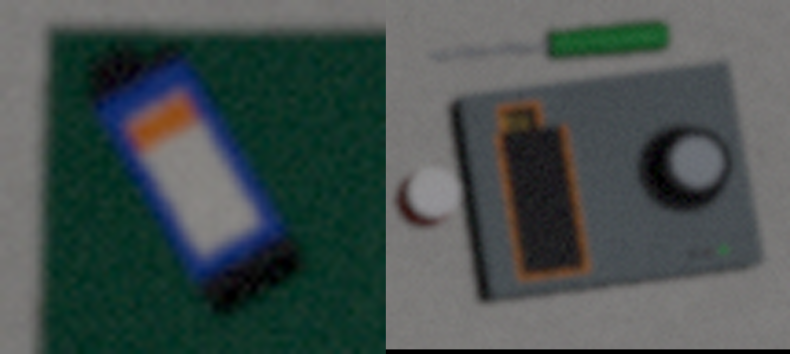

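The one blue pack lies on the mat at (259,151). The look-alikes are orange at (198,190) and (155,251) and yellow at (219,263). The crop confirms the blue pack with black caps, its nose apparently at the upper left. The charger is at about (460,180), with the bay slot pointing up and the knob at (485,174). I'll move over the knob first.

jog_arm --pt "1 -0.34 0 0 1" --pt "1 -0.34 0 0 1" --pt "1 -0.34 0 0 1" --pt "1 -0.34 0 0 1" --pt "1 -0.34 0 0 1" --pt "1 -0.34 0 0 1" --pt "1 -0.34 0 0 1" --pt "1 -0.34 0 0 1" --pt "1 -0.34 0 0 1" --pt "1 -0.34 0 0 1" --pt "1 -0.34 0 0 1" --pt "1 -0.34 0 0 1" --newtons 30

```text
clock: 1.3
position: [0.5449, -0.2923, 0.2311]
tool_rot: [-3.141, 0.0, 0.455]
force: [0.7, -0.3, -0.2]
grip_width: 0.0855
finger_force: 0.0
```

jog_arm --pt "0 0 0 0 1" --pt "0 0 0 0 1" --pt "0 0 0 0 1"

```text
clock: 1.6
position: [0.5434, -0.2943, 0.2311]
tool_rot: [-3.142, 0.001, 0.454]
force: [0.0, -0.1, 0.8]
grip_width: 0.0857
finger_force: 0.0
```

```bash
python3 - <<'E'
from workcell import bot
from h import *
s=bot.observe();f=bot.grab_frame('wrist');pickle.dump((s,f),open('w1.pkl','wb'))
print(s['position'],s['tool_rot'],s['qpos'].round(3) if hasattr(s['qpos'],'round') else s['qpos'],f['mount'])
cv2.imwrite('pics/w1.png',f['pixels'][:,:,::-1])
print(proj(f,[[.546,-.296,.082],[.519,-.185,.05]],s))
E
```

```text
[ 0.54338642 -0.29426784  0.23109676] [-3.14153363e+00  8.10002241e-04  4.53679311e-01] [ 0.469  0.512 -0.101  1.616  0.059  1.017 -0.767] [[-5.41638037e-04 -9.57344656e-01 -2.88947946e-01  7.47877213e-02]
 [ 9.99999647e-01 -3.32725537e-04 -7.72128107e-04  3.82255286e-04]
 [ 6.43052356e-04 -2.88948263e-01  9.57344498e-01 -1.42642818e-01]
 [ 0.00000000e+00  0.00000000e+00  0.00000000e+00  1.00000000e+00]]
[[322.85505293 182.11418149]
 [219.63562865 153.20064388]]
```

View pics/w1.png

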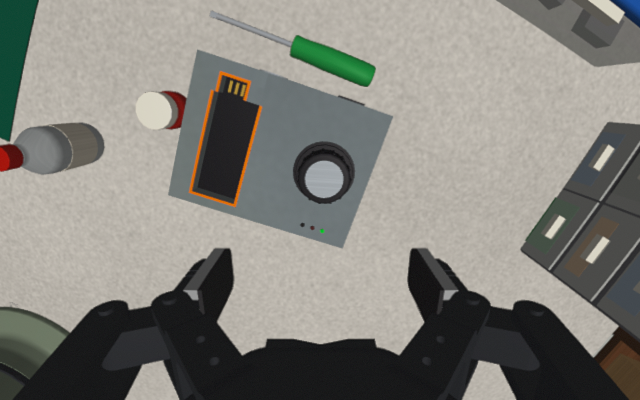

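The wrist view shows the charger, with the knob cap at (324,180), the bay outlined in orange from (235,75) to (215,200), and the jar at (155,110). Next I measure the knob and the bay.

```bash
cat >> h.py <<'E'
def bayfit(f,s):
    h=masks(f);m=(h[...,0]>5)&(h[...,0]<20)&(h[...,1]>180)&(h[...,2]>110)
    return m
E
python3 - <<'E'
from h import *
s,f=pickle.load(open('w1.pkl','rb'));h=masks(f);H,S,V=[h[...,i] for i in range(3)]
m=np.zeros(H.shape,bool);m[155:202,300:348]=1
c=biggest(m&(V>110)&(S<60));e=cv2.fitEllipse(c);print('cap',e,cast(f,e[0],.082,s))
m=np.zeros(H.shape,bool);m[60:215,180:270]=1;m&=(H>5)&(H<20)&(S>150)
c=biggest(m);P=cast(f,c.reshape(-1,2),.05,s)
# body part only: fit rect on charger frame via long edge direction
r=cv2.minAreaRect((P[:,:2]*1000).astype(np.float32));print('bay rect',r)
g=biggest((np.abs(H.astype(int)-100)<12)&(S>15)&(S<60)&(V>60)&(V<150)); 
# long +-y edges of outline
ang=[]
ap=cv2.approxPolyDP(c,4,True).reshape(-1,2);print(ap.tolist());print(cast(f,ap,.05,s)[:,:2].round(4).tolist())
cr=[(197,51),(392,118),(343,247),(169,195)];print(cast(f,cr,.05,s).round(4))
E
```

```text
cap ((323.6952819824219, 178.77044677734375), (36.445030212402344, 37.65154266357422), 88.27345275878906) [[ 0.5494385  -0.29524483  0.082     ]]
bay rect ((522.8798828125, -187.63853454589844), (115.67328643798828, 55.06585693359375), 7.6585211753845215)
[[211, 90], [189, 192], [235, 206], [261, 107], [234, 202], [194, 192]]
[[0.5763, -0.1534], [0.4625, -0.1688], [0.47, -0.2222], [0.5829, -0.2068], [0.474, -0.2194], [0.465, -0.174]]
[[ 0.6054 -0.127   0.05  ]
 [ 0.6328 -0.3344  0.05  ]
 [ 0.4783 -0.356   0.05  ]
 [ 0.4489 -0.149   0.05  ]]
```

jog_arm --pt "0.15 0.12 0 0 1" --pt "0 0 1 0 1" --pt "0 0 1 0 1" --pt "0 0 1 0 1" --pt "0 0 1 0 1" --pt "0 0 1 0 1" --pt "0 0 0.5 0 1" --pt "0 0 0.3 0 1" --pt "0 0 0 0 1"

```text
clock: 2.55
position: [0.5497, -0.2948, 0.0569]
tool_rot: [-3.141, 0.0, 0.454]
force: [0.2, 0.1, 0.8]
grip_width: 0.0856
finger_force: 0.0
```

jog_arm --pt "0 0 0 0 0.4" --pt "0 0 0 0 0.4" --pt "0 0 0 0 0.4" --pt "0 0 0 0 0.4" --pt "0 0 0 0 0.4" --pt "0 0 0 0 0.4" --newtons 30

```text
clock: 3.15
position: [0.5503, -0.2947, 0.0587]
tool_rot: [3.141, -0.001, 0.455]
force: [-2.9, 2.1, 9.2]
grip_width: 0.0516
finger_force: 29.8
```

jog_arm --pt "0 0 -0.12 0 0.4" --pt "0 0 0 -0.5 0.4" --pt "0 0 0 -0.5 0.4" --pt "0 0 0 -0.5 0.4" --pt "0 0 0 -0.5 0.4"

```text
clock: 3.65
position: [0.5497, -0.2946, 0.0602]
tool_rot: [-3.141, 0.0, 0.616]
force: [6.0, -2.2, -23.9]
grip_width: 0.0514
finger_force: 45.7
```

```bash
python3 - <<'E'
from workcell import bot
s=bot.observe();print(s['moment'],s['qpos'],s['tool_rot'])
E
```

```text
[-0.65280638 -1.24229349 -0.16483575] [ 0.48621385  0.73443173 -0.13299964  1.71753075  0.13828915  0.69915463
 -0.67339088] [-3.14117954e+00  8.01652153e-05  6.16326493e-01]
```

jog_arm --pt "0 0 0.08 0 0.4" --pt "0 0 0 -0.6 0.4" --pt "0 0 0 -0.6 0.4" --pt "0 0 0 -0.6 0.4" --pt "0 0 0 -0.6 0.4" --pt "0 0 0 -0.6 0.4" --pt "0 0 0 -0.6 0.4" --pt "0 0 0 0 0.4"

```text
clock: 4.45
position: [0.5494, -0.2942, 0.0598]
tool_rot: [-3.141, 0.0, 0.904]
force: [-8.1, 5.1, 15.9]
grip_width: 0.0513
finger_force: 49.5
```

```bash
cat > st.py <<'E'
from workcell import bot
s=bot.observe();print(s['force'].round(1),s['moment'].round(2),s['tool_rot'].round(3),s['qpos'].round(2),s['finger_force'])
E
python3 st.py
```

```text
[-8.1  5.1 15.9] [1.39 1.92 0.15] [-3.141  0.     0.904] [ 0.54  0.74 -0.21  1.72  0.22  0.71 -0.45] 49.49296295642853
```

jog_arm --pt "0 0 -0.03 -0.8 0.4" --pt "0 0 0 -0.8 0.4" --pt "0 0 0 -0.8 0.4" --pt "0 0 0 -0.8 0.4" --pt "0 0 0 -0.8 0.4" --pt "0 0 0 -0.8 0.4" --pt "0 0 0 0 0.4"

```text
clock: 5.15
position: [0.5488, -0.294, 0.0599]
tool_rot: [-3.139, -0.0, 1.289]
force: [-8.6, 6.2, 6.6]
grip_width: 0.0515
finger_force: 48.6
```

```bash
python3 st.py
```

```text
[-8.6  6.2  6.6] [1.35 1.87 0.14] [-3.139 -0.     1.289] [ 0.6   0.75 -0.31  1.71  0.31  0.73 -0.15] 48.6065948009491
```

jog_arm --pt "0 0 0 -0.8 0.4" --pt "0 0 0 -0.8 0.4" --pt "0 0 0 -0.8 0.4" --pt "0 0 0 -0.8 0.4" --pt "0 0 0 -0.8 0.4" --pt "0 0 0 -0.8 0.4" --pt "0 0 0 0 0.4"

```text
clock: 5.85
position: [0.5482, -0.294, 0.0599]
tool_rot: [-3.138, -0.001, 1.672]
force: [-11.3, 7.2, 9.9]
grip_width: 0.0513
finger_force: 49.0
```

```bash
python3 st.py
```

```text
[-11.3   7.2   9.9] [1.5  2.81 0.02] [-3.138e+00 -1.000e-03  1.672e+00] [ 0.67  0.76 -0.41  1.71  0.41  0.76  0.16] 49.00168597698212
```

jog_arm --pt "0 0 0 -0.8 0.4" --pt "0 0 0 -0.8 0.4" --pt "0 0 0 -0.8 0.4" --pt "0 0 0 -0.8 0.4" --pt "0 0 0 -0.8 0.4" --pt "0 0 0 -0.8 0.4" --pt "0 0 0 0 0.4"

```text
clock: 6.55
position: [0.5481, -0.2951, 0.0595]
tool_rot: [-3.139, -0.001, 2.054]
force: [-8.8, -0.2, 2.9]
grip_width: 0.0516
finger_force: 49.0
```

```bash
python3 st.py
```

```text
[-8.8 -0.2  2.9] [ 0.16  1.95 -0.9 ] [-3.139e+00 -1.000e-03  2.054e+00] [ 0.73  0.78 -0.5   1.7   0.5   0.79  0.48] 48.98279070854187
```

jog_arm --pt "0 0 0 -0.8 0.4" --pt "0 0 0 -0.8 0.4" --pt "0 0 0 -0.8 0.4" --pt "0 0 0 -0.8 0.4" --pt "0 0 0 -0.8 0.4" --pt "0 0 0 -0.8 0.4" --pt "0 0 0 -0.8 0.4" --pt "0 0 0 0 0.4"

```text
clock: 7.35
position: [0.5481, -0.2956, 0.0596]
tool_rot: [-3.139, -0.002, 2.501]
force: [-8.7, -0.2, 2.8]
grip_width: 0.0516
finger_force: 48.8
```

```bash
python3 st.py
```

```text
[-8.7 -0.2  2.8] [ 0.01  1.92 -1.57] [-3.139e+00 -2.000e-03  2.501e+00] [ 0.8   0.8  -0.61  1.7   0.59  0.83  0.85] 48.80509436130524
```

The moment rose to -1.57 N·m, so the knob is on its anticlockwise stop and the fingers are slipping. I'll release, rise and turn back.

jog_arm --pt "0 0 0 0 1" --pt "0 0 0 0 1" --pt "0 0 0 0 1" --pt "0 0 0 0 1" --pt "0 0 -0.5 0 1" --pt "0 0 -1 0 1" --pt "0 0 -1 0 1" --pt "0 0 -1 0 1" --pt "0 0 -1 0 1" --pt "0 0 -1 0 1" --pt "0 0 -0.5 0 1" --pt "0 0 0 1 1"

```text
clock: 8.55
position: [0.5506, -0.2948, 0.2423]
tool_rot: [3.141, 0.003, 2.422]
force: [-0.1, 0.2, -1.3]
grip_width: 0.0854
finger_force: 0.0
```

jog_arm --pt "0 0 0 1 1" --pt "0 0 0 1 1" --pt "0 0 0 1 1" --pt "0 0 0 1 1" --pt "0 0 0 1 1" --pt "0 0 0 1 1" --pt "0 0 0 1 1" --pt "0 0 0 1 1" --pt "0 0 0 1 1" --pt "0 0 0 1 1" --pt "0 0 0 1 1" --pt "0 0 0 1 1"

```text
clock: 9.75
position: [0.5497, -0.2944, 0.2396]
tool_rot: [-3.141, -0.0, 1.46]
force: [-0.8, -0.3, 0.3]
grip_width: 0.0855
finger_force: 0.0
```

jog_arm --pt "0 0 0 1 1" --pt "0 0 0 1 1" --pt "0 0 0 1 1" --pt "0 0 0 1 1" --pt "0 0 0 1 1" --pt "0 0 0 1 1" --pt "0 0 0 1 1" --pt "0 0 0 1 1" --pt "0 0 0 1 1" --pt "0 0 0 1 1" --pt "0 0 0 1 1" --pt "0 0 0 0 1"

```text
clock: 10.95
position: [0.5498, -0.2943, 0.2396]
tool_rot: [-3.141, -0.0, 0.582]
force: [1.0, 0.4, -0.1]
grip_width: 0.0853
finger_force: 0.0
```

jog_arm --pt "0.4 -0.5 0 0 1" --pt "0.8 -0.96 0 0 1" --pt "0.8 -0.96 0 0 1" --pt "0.8 -0.96 0 0 1" --pt "0.8 -0.96 0 0 1" --pt "0.8 -0.96 0 0 1" --pt "0.8 -0.96 0 0 1" --pt "0.8 -0.96 0 0 1" --pt "0.8 -0.96 0 0 1"

```text
clock: 11.85
position: [0.585, 0.0241, 0.2397]
tool_rot: [-3.142, -0.0, 0.586]
force: [-0.4, -0.4, -0.5]
grip_width: 0.0853
finger_force: 0.0
```

jog_arm --pt "0.8 -0.96 0 0 1" --pt "0.8 -0.96 0 0 1" --pt "0.8 -0.96 0 0 1" --pt "0.8 -0.96 0 0 1" --pt "0.8 -0.96 0 0 1" --pt "0.8 -0.96 0 0 1" --pt "0.8 -0.96 0 0 1" --pt "0.6 -0.86 0 0 1" --pt "0.2 -0.3 0 0 1" --pt "0 0 0 0 1" --pt "0 0 0 0 1"

```text
clock: 12.95
position: [0.6155, 0.3243, 0.2394]
tool_rot: [3.141, 0.0, 0.583]
force: [-0.4, -0.2, -0.3]
grip_width: 0.0853
finger_force: 0.0
```

```bash
python3 - <<'E'
from workcell import bot
from h import *
s=bot.observe();f=bot.grab_frame('wrist');pickle.dump((s,f),open('w2.pkl','wb'))
print(s['position'],s['tool_rot'],s['qpos'].round(2))
cv2.imwrite('pics/w2.png',f['pixels'][:,:,::-1])
h=masks(f);H,S,V=[h[...,i] for i in range(3)]
c=biggest((H>100)&(H<130)&(S>120)&(V>50));r=cv2.minAreaRect(c);print(r)
P=cast(f,c.reshape(-1,2),.051,s)[:,:2]
R2=cv2.minAreaRect((P*1000).astype(np.float32));print(R2,'\n',cv2.boxPoints(R2))
E
```

```text
[0.61552008 0.32429632 0.23937304] [3.14093942e+00 4.11300070e-04 5.83116265e-01] [-0.36  0.65 -0.36  1.37  0.23  1.16 -1.73]
((315.15728759765625, 166.2362060546875), (42.174644470214844, 81.79183959960938), 1.3322198390960693)
((618.9033813476562, 333.76666259765625), (92.46810913085938, 45.68196487426758), 30.759037017822266) 
 [[567.49176 329.74908]
 [590.8548  290.4934 ]
 [670.315   337.78424]
 [646.95197 377.03992]]
```

View pics/w2.png

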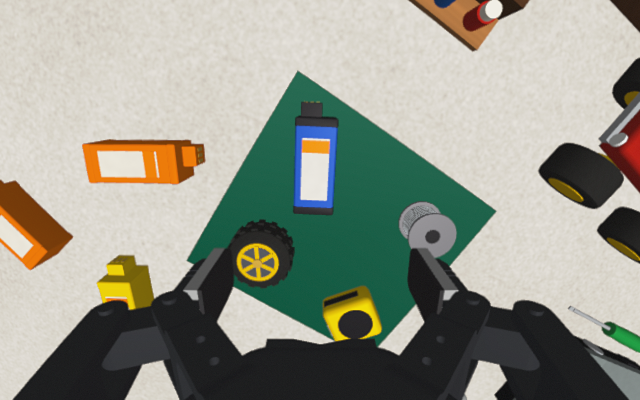

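The view shows the pack centre at (315,166), its nose pointing up at (312,108), the wheel at (262,252), the tape at (352,315) and the spool at (428,230). The fingers have clear room beside the pack, so I descend.

jog_arm --pt "0.27 -0.21 0 0.57 1" --pt "0 0 1 0 1" --pt "0 0 1 0 1" --pt "0 0 1 0 1" --pt "0 0 1 0 1" --pt "0 0 1 0 1" --pt "0 0 1 0 1" --pt "0 0 0.7 0 1" --pt "0 0 0.45 0 1" --pt "0 0 0 0 1"

```text
clock: 14.0
position: [0.6183, 0.3337, 0.0236]
tool_rot: [3.141, 0.002, 0.536]
force: [-0.6, 0.0, 0.3]
grip_width: 0.0854
finger_force: 0.0
```

jog_arm --pt "0 0 0 0 0.3" --pt "0 0 0 0 0.3" --pt "0 0 0 0 0.3" --pt "0 0 0 0 0.3" --pt "0 0 0 0 0.3" --pt "0 0 0 0 0.3" --newtons 40

```text
clock: 14.6
position: [0.6193, 0.3354, 0.0264]
tool_rot: [3.141, -0.002, 0.537]
force: [-1.0, -2.1, 7.5]
grip_width: 0.0457
finger_force: 41.4
```

jog_arm --pt "0 0 -0.3 0 0.3" --pt "0 0 -0.6 0 0.3" --pt "0 0 -1 0 0.3" --pt "0 0 -1 0 0.3" --pt "0 0 -1 0 0.3" --pt "0 0 -1 0 0.3" --pt "0 0 -1 0 0.3" --pt "0 0 -0.6 0 0.3" --pt "0 0 -0.2 0 0.3" --pt "0 0 0 0 0.3" --pt "0 0 0 0 0.3"

```text
clock: 15.7
position: [0.6182, 0.335, 0.2251]
tool_rot: [3.142, 0.001, 0.537]
force: [-0.6, 0.0, -4.6]
grip_width: 0.0451
finger_force: 43.0
```

```bash
cat > held.py <<'E'
from workcell import bot
from h import *
import sys
s=bot.observe();f=bot.grab_frame('wrist');pickle.dump((s,f),open(sys.argv[1]+'.pkl','wb'))
cv2.imwrite(f'pics/{sys.argv[1]}.png',f['pixels'][:,:,::-1])
h=masks(f);H,S,V=[h[...,i] for i in range(3)]
c=biggest((H>100)&(H<130)&(S>120)&(V>40));print(cv2.minAreaRect(c))
P=cast(f,c.reshape(-1,2),s['position'][2]-.0234+.048,s)
T=R.from_euler('xyz',s['tool_rot']).as_matrix();L=(P-s['position'])@T
r=cv2.minAreaRect((L[:,:2]*1000).astype(np.float32));print('tool frame mm',r,cv2.boxPoints(r).round(1).tolist());print(s['force'],s['moment'],s['position'],s['tool_rot'])
E
python3 held.py w3
```

```text
((320.0, 261.0), (156.0, 110.0), 90.0)
tool frame mm ((5.861011505126953, 0.4316387176513672), (45.51949691772461, 77.99613952636719), 89.98605346679688) [[-33.099998474121094, -22.299999237060547], [44.900001525878906, -22.299999237060547], [44.900001525878906, 23.200000762939453], [-33.099998474121094, 23.200000762939453]]
[-0.59843152  0.0197207  -4.63710857] [ 0.03825364 -0.00150226 -0.0057099 ] [0.6181524  0.33498781 0.2250847 ] [3.14155929e+00 1.30131396e-03 5.37259025e-01]
```

View pics/w3.png

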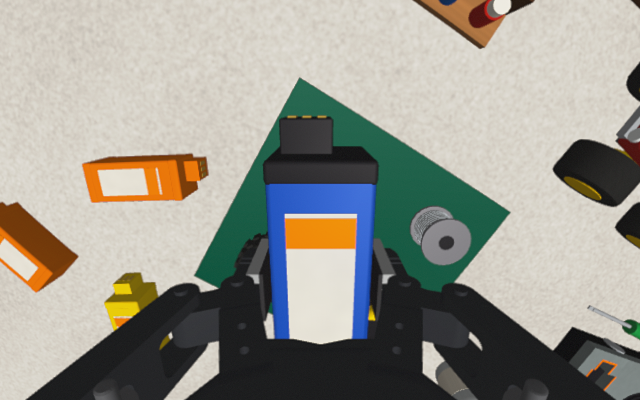

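The pack is held square, with its origin about 1.3 mm behind the TCP. I carry it over to the charger.

jog_arm --pt "0 0 0 1 0.3" --pt "0 0 0 1 0.3" --pt "0 0 0 1 0.3" --pt "0 0 0 1 0.3" --pt "0 0 0 1 0.3" --pt "-0.16 0.5 0 0 0.3" --pt "-0.32 0.99 0 0 0.3" --pt "-0.32 0.99 0 0 0.3" --pt "-0.32 0.99 0 0 0.3" --pt "-0.32 0.99 0 0 0.3" --pt "-0.32 0.99 0 0 0.3" --pt "-0.32 0.99 0 0 0.3"

```text
clock: 16.95
position: [0.5824, 0.134, 0.2249]
tool_rot: [3.141, 0.002, 0.137]
force: [0.6, 0.2, -3.9]
grip_width: 0.0451
finger_force: 42.8
```

jog_arm --pt "-0.32 0.99 0 0 0.3" --pt "-0.32 0.99 0 0 0.3" --pt "-0.32 0.99 0 0 0.3" --pt "-0.32 0.99 0 0 0.3" --pt "-0.32 0.99 0 0 0.3" --pt "-0.32 0.99 0 0 0.3" --pt "-0.32 0.99 0 0 0.3" --pt "-0.3 0.8 0 0 0.3" --pt "0 0 0 0 0.3" --pt "0 0 0 0 0.3"

```text
clock: 17.95
position: [0.539, -0.105, 0.2252]
tool_rot: [-3.141, 0.001, 0.136]
force: [0.6, 1.5, -4.9]
grip_width: 0.0449
finger_force: 42.9
```

```bash
python3 held.py w4
```

```text
((321.0, 261.0), (156.0, 110.0), 90.0)
tool frame mm ((5.918998718261719, -0.04554176330566406), (45.47652053833008, 78.0033950805664), 89.97994995117188) [[-33.099998474121094, -22.799999237060547], [44.900001525878906, -22.799999237060547], [44.900001525878906, 22.700000762939453], [-33.099998474121094, 22.700000762939453]]
[ 0.61733944  1.47637635 -4.92898942] [ 0.04740745 -0.01986466  0.0619905 ] [ 0.53904618 -0.1049662   0.22524715] [-3.14109234e+00  1.00652741e-03  1.36223575e-01]
```

View pics/w4.png

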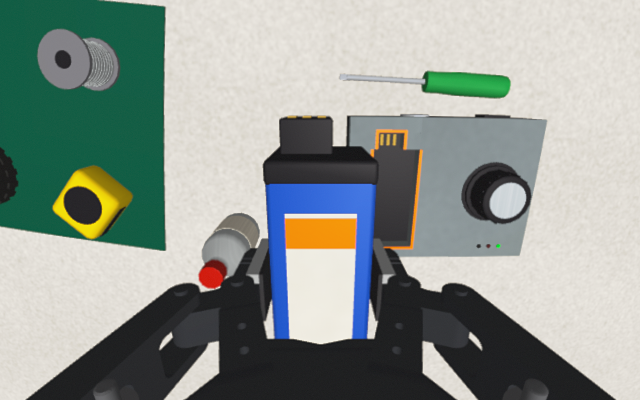

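The pack is in hand, with the bay visible beside it: slot at (390,138), near edge at row 247, and knob cap at (507,202). I'll fit the charger's edges from this view.

```bash
python3 - <<'E'
from h import *
s,f=pickle.load(open('w4.pkl','rb'));p=f['pixels'].astype(int);h=masks(f);H,S,V=[h[...,i] for i in range(3)]
g=p.sum(2)
def edge(pts,hor):  # strongest gradient along the normal, subpixel
    out=[]
    for a,b in pts:
        w=np.arange(-9,10)
        line=cv2.GaussianBlur(f['pixels'],(3,3),0).astype(float).sum(2)
        v=np.array([line[b+k,a] if hor else line[b,a+k] for k in w]);d=np.abs(np.diff(v));i=d.argmax()
        k=w[i]+.5
        out.append((a,b+k) if hor else (a+k,b))
    return np.array(out,float)
E={'top':edge([(u,118) for u in list(range(440,470,3))+list(range(515,540,3))],True),
 'bot':edge([(u,253) for u in range(430,512,3)],True),
 'right':edge([(round(545-26*(v-125)/125),v) for v in range(130,250,5)],False)}
X={}
for n,e in E.items():
    P=cast(f,e,.05,s)[:,:2];l=cv2.fitLine((P*1000).astype(np.float32),cv2.DIST_HUBER,0,.01,.01).ravel();X[n]=l;print(n,l.round(4),np.degrees(np.arctan2(l[1],l[0])))
m=np.zeros(H.shape,bool);m[175:225,480:535]=1
c=biggest(m&(V>120)&(S<60));e=cv2.fitEllipse(c);print('cap',e,cast(f,e[0],.082,s))
yaw=.136;ex=np.array([np.cos(yaw),np.sin(yaw)]);ey=np.array([-ex[1],ex[0]])
xt,xb,yr=X['top'][2:]@ex,X['bot'][2:]@ex,X['right'][2:]@ey
print('len',xt-xb);c=((xt+xb)/2)*ex+(yr+105)*ey;print('centre',c,'bay',c-10*ex+55*ey,'knob',c-55*ey)
o=(H>5)&(H<20)&(S>170);o[:,:350]=0;o[:,430:]=0;o[:120]=0
ys,xs=np.where(o);P=cast(f,np.c_[xs,ys],.05,s)[:,:2]*1000-c;q=np.c_[P@ex,P@ey]
print('orange x',np.percentile(q[:,0],[0.5,99.5]),'y',np.percentile(q[:,1],[.5,99.5]))
sl=q[q[:,0]>55];print('slot y',np.percentile(sl[:,1],[1,99]))
E
```

```text
top [ 1.270000e-01 -9.919000e-01  6.271952e+02 -2.638739e+02] -82.702515
bot [ 1.405000e-01 -9.901000e-01  4.683973e+02 -2.943641e+02] -81.92136
right [ 9.918000e-01  1.275000e-01  5.637445e+02 -3.430516e+02] 7.323216
cap ((507.4182434082031, 200.2383270263672), (32.16850662231445, 38.78737258911133), 45.637123107910156) [[ 0.54934796 -0.29543193  0.082     ]]
len 161.46556059503126
centre [ 542.44142563 -239.98823954] bay [ 525.07680021 -186.85190749] knob [ 549.8983886  -294.48038304]
orange x [-69.33597262  65.80328873] y [ 27.07356744 100.94978134]
slot y [44.7701453  76.45903176]
```

jog_arm --pt "-0.3 0.9 0 0 0.3" --pt "-0.3 0.9 0 0 0.3" --pt "-0.2 0.86 0 0 0.3" --pt "0 0 0.6 0 0.3" --pt "0 0 1 0 0.3" --pt "0 0 1 0 0.3" --pt "0 0 1 0 0.3" --pt "0 0 0.9 0 0.3" --pt "0 0 0.4 0 0.3" --pt "0 0 0 0 0.3" --pt "0 0 0 0 0.3"

```text
clock: 19.1
position: [0.5272, -0.1868, 0.0797]
tool_rot: [3.141, -0.001, 0.138]
force: [0.1, 0.1, -4.1]
grip_width: 0.0453
finger_force: 42.9
```

jog_arm --pt "-0.04 0.01 0.05 0.04 0.3" --pt "0 0 0.07 0 0.3" --pt "0 0 0.07 0 0.3" --pt "0 0 0.04 0 0.3" --pt "0 0 0 0 0.3"

```text
clock: 19.6
position: [0.5254, -0.1876, 0.0719]
tool_rot: [-3.142, 0.0, 0.134]
force: [-0.4, 0.2, -4.4]
grip_width: 0.045
finger_force: 42.9
```

jog_arm --pt "0 0 0.04 0 0.3" --pt "0 0 0.04 0 0.3" --pt "0 0 0 0 0.3"

```text
clock: 19.9
position: [0.5253, -0.1875, 0.0694]
tool_rot: [-3.141, 0.0, 0.134]
force: [-0.6, 0.7, -4.3]
grip_width: 0.0455
finger_force: 42.9
```

No contact force, and the pack already seems to be below the rim. I lower gently.

jog_arm --pt "0 0 0.05 0 0.3" --pt "0 0 0.05 0 0.3" --pt "0 0 0.05 0 0.3" --pt "0 0 0 0 0.3"

```text
clock: 20.3
position: [0.5253, -0.1875, 0.0648]
tool_rot: [-3.141, 0.0, 0.134]
force: [-0.3, -0.5, -4.4]
grip_width: 0.0455
finger_force: 42.9
```

jog_arm --pt "0 0 0.05 0 0.3" --pt "0 0 0.05 0 0.3" --pt "0 0 0 0 0.3"

```text
clock: 20.6
position: [0.5253, -0.1875, 0.0619]
tool_rot: [-3.141, 0.0, 0.134]
force: [-0.1, 0.2, -4.3]
grip_width: 0.0453
finger_force: 42.9
```

jog_arm --pt "0 0 0.05 0 0.3" --pt "0 0 0.04 0 0.3" --pt "0 0 0 0 0.3"

```text
clock: 20.9
position: [0.5253, -0.1875, 0.0592]
tool_rot: [-3.141, 0.0, 0.134]
force: [-1.0, 0.1, -5.1]
grip_width: 0.0455
finger_force: 42.9
```

jog_arm --pt "0 0 0.03 0 0.3" --pt "0 0 0.02 0 0.3" --pt "0 0 0 0 0.3"

```text
clock: 21.2
position: [0.5253, -0.1875, 0.0578]
tool_rot: [-3.142, 0.0, 0.134]
force: [0.4, 0.2, -5.1]
grip_width: 0.0456
finger_force: 42.9
```

jog_arm --pt "0 0 0.03 0 0.3" --pt "0 0 0.02 0 0.3" --pt "0 0 0 0 0.3"

```text
clock: 21.5
position: [0.5255, -0.1876, 0.0574]
tool_rot: [3.141, -0.0, 0.134]
force: [-7.0, 2.2, 16.7]
grip_width: 0.0452
finger_force: 45.6
```

The pack is on the floor of the bay (TCP 0.0574 m, as predicted). I release and rise.

jog_arm --pt "0 0 -0.03 0 0.3" --pt "0 0 0 0 0.7" --pt "0 0 0 0 1" --pt "0 0 0 0 1" --pt "0 0 0 0 1" --pt "0 0 -0.5 0 1" --pt "0 0 -1 0 1" --pt "0 0 -1 0 1" --pt "0 0 -1 0 1" --pt "0 0 -1 0 1" --pt "0 0 -1 0 1" --pt "0 0 -0.5 0 1"

```text
clock: 22.7
position: [0.526, -0.1877, 0.2411]
tool_rot: [3.14, -0.003, 0.134]
force: [0.0, -0.4, -0.6]
grip_width: 0.0854
finger_force: 0.0
```

jog_arm --pt "0 0.9 0 0 1" --pt "0 0.9 0 0 1" --pt "0 0.9 0 0 1" --pt "0 0.9 0 0 1" --pt "0 0 0 0 1" --pt "0 0 0 0 1"

```text
clock: 23.3
position: [0.5396, -0.2946, 0.238]
tool_rot: [-3.141, -0.0, 0.133]
force: [-0.7, 1.0, -0.6]
grip_width: 0.0856
finger_force: 0.0
```

```bash
python3 - <<'E'
from workcell import bot
from h import *
s=bot.observe();f=bot.grab_frame('wrist');pickle.dump((s,f),open('w5.pkl','wb'))
cv2.imwrite('pics/w5.png',f['pixels'][:,:,::-1])
h=masks(f);H,S,V=[h[...,i] for i in range(3)]
c=biggest((H>100)&(H<130)&(S>120)&(V>50))
r=cv2.minAreaRect((cast(f,c.reshape(-1,2),.082,s)[:,:2]*1000).astype(np.float32));print(r)
m=np.zeros(H.shape,bool);m[140:230,280:370]=1
c=biggest(m&(V>120)&(S<60));e=cv2.fitEllipse(c);print('cap',e,cast(f,e[0],.082,s));print(s['position'],s['tool_rot'])
E
```

```text
((526.0836791992188, -192.14315795898438), (94.90196228027344, 53.6490592956543), 7.76724910736084)
cap ((322.51934814453125, 172.8013153076172), (35.80847930908203, 36.69621658325195), 82.95549011230469) [[ 0.54950934 -0.29531512  0.082     ]]
[ 0.53959775 -0.29462744  0.23795893] [-3.14140025e+00 -2.95485383e-04  1.33208695e-01]
```

View pics/w5.png

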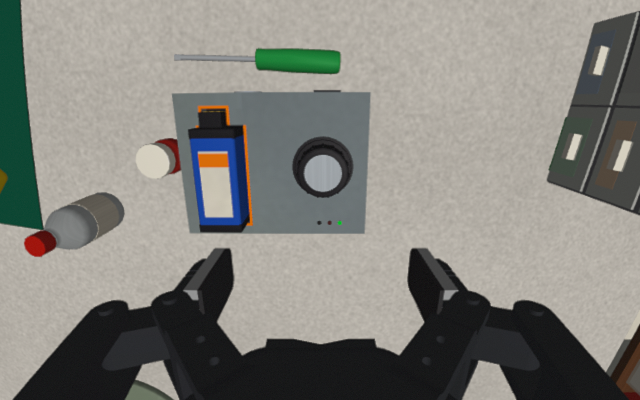

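The pack is home in the bay at (215,175) with its nose in the slot, and the cap is at (323,173). I go over the knob, pre-rotate anticlockwise with the gripper open, and descend.

jog_arm --pt "0.33 0.06 0 0 1" --pt "0 0 0 -1 1" --pt "0 0 0 -1 1" --pt "0 0 0 -1 1" --pt "0 0 0 -1 1" --pt "0 0 0 -1 1" --pt "0 0 0 -1 1" --pt "0 0 0 -1 1" --pt "0 0 0 -1 1" --pt "0 0 0 -1 1" --pt "0 0 0 -1 1" --pt "0 0 0 -1 1"

```text
clock: 24.55
position: [0.5507, -0.2941, 0.2377]
tool_rot: [3.141, -0.0, 1.019]
force: [-0.3, -0.4, -0.7]
grip_width: 0.0853
finger_force: 0.0
```

jog_arm --pt "0 0 0 -1 1" --pt "0 0 0 -1 1" --pt "0 0 0 -1 1" --pt "0 0 0 -1 1" --pt "0 0 0 -0.5 1" --pt "0 0 1 0 1" --pt "0 0 1 0 1" --pt "0 0 1 0 1" --pt "0 0 1 0 1" --pt "0 0 1 0 1" --pt "0 0 0.5 0 1" --pt "0 0 0 0 1"

```text
clock: 25.75
position: [0.5496, -0.2941, 0.0709]
tool_rot: [-3.139, -0.001, 1.375]
force: [0.4, 0.0, 0.3]
grip_width: 0.0856
finger_force: 0.0
```

jog_arm --pt "-0.03 0 0.35 0 1" --pt "0 0 0 0 1" --pt "0 0 0 0 0.4" --pt "0 0 0 0 0.4" --pt "0 0 0 0 0.4" --pt "0 0 0 0 0.4" --pt "0 0 0 0 0.4" --pt "0 0 0 0 0.4" --newtons 30

```text
clock: 26.55
position: [0.5486, -0.296, 0.0624]
tool_rot: [-3.14, 0.001, 1.374]
force: [-9.7, 3.5, 11.7]
grip_width: 0.0523
finger_force: 30.4
```

```bash
python3 st.py
```

```text
[-9.7  3.5 11.7] [ 0.55  1.95 -0.03] [-3.140e+00  1.000e-03  1.374e+00] [ 0.65  0.75 -0.38  1.71  0.38  0.76 -0.11] 30.44280767440796
```

jog_arm --pt "0 0 0 0.5 0.4" --pt "0 0 0 0.5 0.4" --pt "0 0 0 0.5 0.4" --pt "0 0 0 0.5 0.4" --pt "0 0 0 0 0.4"

```text
clock: 27.05
position: [0.5486, -0.2961, 0.0625]
tool_rot: [-3.14, 0.001, 1.212]
force: [-10.2, 2.9, 11.4]
grip_width: 0.0518
finger_force: 30.4
```

```bash
python3 st.py
```

```text
[-10.2   2.9  11.4] [ 0.52  2.03 -0.04] [-3.140e+00  1.000e-03  1.212e+00] [ 0.62  0.75 -0.34  1.71  0.34  0.75 -0.24] 30.411451756954193
```

jog_arm --pt "0 0 0 0.5 0.4" --pt "0 0 0 0.5 0.4" --pt "0 0 0 0 0.4"

```text
clock: 27.35
position: [0.5485, -0.296, 0.0624]
tool_rot: [-3.14, 0.001, 1.132]
force: [-11.3, 2.7, 10.8]
grip_width: 0.0517
finger_force: 30.4
```

```bash
python3 st.py
```

```text
[-11.3   2.7  10.8] [0.4  2.02 0.02] [-3.140e+00  1.000e-03  1.132e+00] [ 0.61  0.75 -0.32  1.71  0.32  0.74 -0.31] 30.421859622001648
```

jog_arm --pt "0 0 0 0.5 0.4" --pt "0 0 0 0.5 0.4" --pt "0 0 0 0.25 0.4" --pt "0 0 0 0 0.4"

```text
clock: 27.75
position: [0.5485, -0.2961, 0.0624]
tool_rot: [-3.14, 0.001, 1.033]
force: [-10.8, 2.5, 11.1]
grip_width: 0.0522
finger_force: 30.5
```

```bash
python3 st.py
```

```text
[-10.8   2.5  11.1] [ 0.4   2.11 -0.04] [-3.140e+00  1.000e-03  1.033e+00] [ 0.59  0.74 -0.29  1.71  0.3   0.73 -0.38] 30.457257628440857
```

jog_arm --pt "0 0 0 0.5 0.4" --pt "0 0 0 0.5 0.4" --pt "0 0 0 0.25 0.4" --pt "0 0 0 0 0.4"

```text
clock: 28.15
position: [0.5485, -0.2961, 0.0624]
tool_rot: [-3.14, 0.001, 0.933]
force: [-11.0, 2.4, 11.1]
grip_width: 0.052
finger_force: 30.5
```

```bash
python3 st.py
```

```text
[-11.    2.4  11.1] [0.34 2.13 0.13] [-3.14e+00  1.00e-03  9.33e-01] [ 0.58  0.74 -0.27  1.71  0.27  0.73 -0.46] 30.45405685901642
```

jog_arm --pt "0 0 0 0.8 0.4" --pt "0 0 0 0.8 0.4" --pt "0 0 0 0.8 0.4" --pt "0 0 0 0.8 0.4" --pt "0 0 0 0.8 0.4" --pt "0 0 0 0.8 0.4" --pt "0 0 0 0.8 0.4" --pt "0 0 0 0.8 0.4" --pt "0 0 0 0.8 0.4" --pt "0 0 0 0.8 0.4" --pt "0 0 0 0.8 0.4" --pt "0 0 0 0.8 0.4"

```text
clock: 29.35
position: [0.5483, -0.2961, 0.0624]
tool_rot: [-3.141, 0.002, 0.163]
force: [-11.5, 2.6, 12.1]
grip_width: 0.0523
finger_force: 30.5
```

jog_arm --pt "0 0 0 0.6 0.4" --pt "0 0 0 0 0.4" --pt "0 0 0 0 0.4"

```text
clock: 29.65
position: [0.5483, -0.2961, 0.0624]
tool_rot: [-3.141, 0.002, 0.117]
force: [-10.9, 1.5, 12.2]
grip_width: 0.052
finger_force: 30.5
```

```bash
python3 st.py; python3 st.py
```

```text
[-10.9   1.5  12.2] [ 0.06  2.49 -0.1 ] [-3.141e+00  2.000e-03  1.170e-01] [ 0.44  0.73 -0.05  1.72  0.06  0.7  -1.1 ] 30.519489347934723
[-10.9   1.5  12.2] [ 0.06  2.49 -0.1 ] [-3.141e+00  2.000e-03  1.170e-01] [ 0.44  0.73 -0.05  1.72  0.06  0.7  -1.1 ] 30.519489347934723
```

I'll check the count before letting go. With no slip, the far stop (2.094) should be felt at yaw ≈ -0.72.

jog_arm --pt "0 0 0 0.8 0.4" --pt "0 0 0 0.8 0.4" --pt "0 0 0 0.8 0.4" --pt "0 0 0 0.8 0.4" --pt "0 0 0 0.8 0.4" --pt "0 0 0 0.8 0.4" --pt "0 0 0 0.8 0.4" --pt "0 0 0 0.8 0.4" --pt "0 0 0 0.8 0.4" --pt "0 0 0 0.8 0.4" --pt "0 0 0 0.8 0.4" --pt "0 0 0 0 0.4"

```text
clock: 30.85
position: [0.5481, -0.2959, 0.0624]
tool_rot: [3.141, 0.003, -0.589]
force: [-11.9, 2.5, 14.0]
grip_width: 0.0519
finger_force: 30.7
```

```bash
python3 st.py
```

```text
[-11.9   2.5  14. ] [ 0.16  2.99 -0.01] [ 3.141e+00  3.000e-03 -5.890e-01] [ 0.31  0.74  0.13  1.73 -0.14  0.69 -1.64] 30.74863761663437
```

jog_arm --pt "0 0 0 0.8 0.4" --pt "0 0 0 0.8 0.4" --pt "0 0 0 0 0.4"

```text
clock: 31.15
position: [0.5481, -0.2959, 0.0624]
tool_rot: [3.14, 0.003, -0.717]
force: [-12.2, 2.2, 14.2]
grip_width: 0.052
finger_force: 30.8
```

```bash
python3 st.py
```

```text
[-12.2   2.2  14.2] [ 0.16  3.19 -0.09] [ 3.14e+00  3.00e-03 -7.17e-01] [ 0.29  0.74  0.17  1.73 -0.18  0.69 -1.74] 30.777290761470795
```

jog_arm --pt "0 0 0 0.6 0.4" --pt "0 0 0 0 0.4"

```text
clock: 31.35
position: [0.5487, -0.2963, 0.0625]
tool_rot: [3.141, 0.001, -0.763]
force: [-9.2, -0.3, 10.3]
grip_width: 0.0518
finger_force: 30.5
```

```bash
python3 st.py
```

```text
[-9.2 -0.3 10.3] [-0.33  2.28  0.55] [ 3.141e+00  1.000e-03 -7.630e-01] [ 0.28  0.74  0.18  1.73 -0.19  0.69 -1.77] 30.514100790023804
```

The stop came exactly at yaw -0.72, so there was no slip and the angle mapping is confirmed. I turn back to yaw 0.117 (third click) and release.

jog_arm --pt "0 0 0 -0.9 0.4" --pt "0 0 0 -0.9 0.4" --pt "0 0 0 -0.9 0.4" --pt "0 0 0 -0.9 0.4" --pt "0 0 0 -0.9 0.4" --pt "0 0 0 -0.9 0.4" --pt "0 0 0 -0.9 0.4" --pt "0 0 0 -0.9 0.4" --pt "0 0 0 -0.9 0.4" --pt "0 0 0 -0.9 0.4" --pt "0 0 0 -0.9 0.4" --pt "0 0 0 -0.9 0.4"

```text
clock: 32.55
position: [0.549, -0.2959, 0.0626]
tool_rot: [-3.141, 0.001, 0.105]
force: [-7.7, 1.3, 8.9]
grip_width: 0.0519
finger_force: 30.4
```

jog_arm --pt "0 0 0 -0.2 0.4" --pt "0 0 0 0 0.4" --pt "0 0 0 0 0.4"

```text
clock: 32.85
position: [0.549, -0.2959, 0.0625]
tool_rot: [-3.141, 0.001, 0.118]
force: [-7.4, 2.9, 10.4]
grip_width: 0.0517
finger_force: 30.5
```

jog_arm --pt "0 0 0 0 1" --pt "0 0 0 0 1" --pt "0 0 0 0 1" --pt "0 0 0 0 1" --pt "0 0 -0.5 0 1" --pt "0 0 -1 0 1" --pt "0 0 -1 0 1" --pt "0 0 -1 0 1" --pt "0 0 -1 0 1" --pt "0 0 -0.5 0 1" --pt "0 0 0 0 1" --pt "0 0 0 0 1"

```text
clock: 34.05
position: [0.5496, -0.2959, 0.2123]
tool_rot: [3.141, -0.001, 0.118]
force: [-0.8, -0.3, -0.4]
grip_width: 0.0853
finger_force: 0.0
```

```bash
python3 - <<'E'
from workcell import bot
print(bot.job_done())
E
```

```text
the job is handed in; nothing more can be done
None
```

The job is handed in (no verdict was returned): the knob was wound back to its stop, the blue pack lowered home in the bay, and the knob turned to its third click at about 34 s; while still gripping it I ran the knob on to its far stop to confirm the count, then turned it back to the third click.

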